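Change over the open parts tray

ROBOT

A 6-joint arm with a two-finger parallel gripper is mounted at the origin on the work surface. World frame = base frame: x ahead of the robot, y to its left, z up, the work surface at z = 0. Lengths are in m, angles in degrees, forces in N, time in s.
With the tool pointing down it reaches from about 0.3 to 0.85 m from the base axis. Payload 4.2 kg.
Tool frame: the origin (TCP) lies on the mounting face of the last link; the fingertips stand 191 mm ahead of it and the grasp point (between the pads) lies 172 mm ahead of it (robot.tip_extent is the distance from the TCP to the fingertips, in m); z points along the fingers, y is the line along which they close (so a half turn about z gives the same grasp; the last joint's range is limited). The gripper opens to 91 mm and grips with 3 to 60 N. Pads are 32 mm wide; open, the fingers measure 118 mm over their backs; the gripper's body (76 mm by 178 mm) begins 60 mm behind the grasp point.
Start: joints at [76.146, 18.312, 89.639, -0, 72.044, -1.146], TCP at [0.126, 0.561, 0.405] pointing down, gripper open.
Joint ranges: [-177.97, 177.97], [-48.28, 115.42], [12.27, 149.76], [-77.06, 257.06], [2.81, 150.46], [-146.56, 146.56]. Speed limits (degrees/s): [147.25, 147.25, 180, 180, 180, 180].

INTERFACE

Orientations are given as a 3x3 rotation matrix whose columns are the frame's x, y, z axes.
In Python, from cell import robot gives the robot as it stands. The module is installed in compiled form; this text tells all that it offers.
- The arm moves only by the shell command python3 -m creep 'ROWS' [FORCE]. ROWS is JSON, a list of rows, each a list of 7 numbers: the shift along the tool's x, y, z in cm, then the turn, a rotation vector about the tool's x, y, z in rad, then the opening, from 0 (shut) to 1 (fully open). In form: [[dx, dy, dz, wx, wy, wz, claw], ...]. A call has 1 to 20 rows; each row shifts and turns the commanded pose from where the row before left it, along the tool's axes as they then stand; what a row does not reach is not made up. A row lasts 1/10 s, in which the tool goes at most 50 mm and 8.59 degrees, less where a joint would pass 70% of its speed; a pose out of reach is approached as far as the arm can. A call is refused whole if a number of a shift passes 5 or a number of a turn 0.15, either way. A call with a gripper value outside its range is refused whole. The fingers move at their own pace and stop on an object; FORCE is the grip in N (left out, the last holds). Time passes only in rows, so rows that do not move let the fingers close. It gives the time, the measured TCP pose, the force, the opening and the grip force at its end, in the units of the state.
- robot.sense(): the state, without advancing time (a new reading comes with each control period).
- robot.read_camera(name): name is "side" or "top" or "wrist"; returns the picture (400x640x3 uint8, red, green, blue); there is no depth.
- robot.camera_info(name): a dict with "fx", "fy", "cx", "cy" (pixels), "camera_from_world" (4x4, takes a point from world to camera coordinates); the wrist camera has in their place "tool_from_camera" (4x4, takes a point from camera to tool coordinates, whose origin is the TCP and whose axes are the flange's). Camera axes: x right, y down, z forward; pixel columns grow to the right and rows downward; lengths in m; the calibration is good to about 2 mm. A picture is of the moment at which its call begins: read the wrist's pose just before it. camera_info takes no time and is no camera call.
- robot.sign_off(): hands the job in; it is judged then, once.
The state is a dict: "t": time; "joint_pos": joint angles; "qvel": joint speeds; "joint_torque": joint torques, N m; "ee_pos": TCP position; "tcp_rot": TCP orientation; "force": force on the tool from outside, world axes, zero at the start; "ft_torque": the same for the moment, N m; "opening": finger opening in m; "grip_force": force on a finger pad.
Only numpy, scipy, OpenCV 4.12 (cv2) and the standard library are available. Lean on these libraries where they do the work, as an engineer would, in place of code of your own. Each camera call takes 0.05 s, during which the arm holds its last target. There are 200 camera calls.

TASK

Three small-parts trays stand side by side on the garage bench, and a narrow one has been left out: first push it fully home with a fingertip. Then hook a fingertip behind the front lip of the wide tray and draw it out along its rails all the way to its stop, without gripping the lip; the little tin inside rides along and must stay standing, untouched. Leave the other narrow tray shut, leave the bottle, mallet and tape roll where they are, and finish with the hand clear.

Things in the scene. Friction and masses are not known exactly. Their poses are not given: they have to be found in the camera images.
- wide_lip (a point): top middle of the upright front lip of the wide tray (the one to draw out), on its inner (rear) face, 63 mm above the bench; moves with the tray. x points level into the housing (the tray opens to -x), y along the lip, z up. Lip: 116 mm wide, 8 mm thick (outer face at x = -8 mm), 40 mm above the tray floor. Behind it a free finger pocket, 68 mm long to a 26 mm high cross wall, 110 mm wide
- narrow_a_lip (a point): top middle of the upright front lip of the narrow tray that was left standing 45 to 90 mm out, on its inner (rear) face, 63 mm above the bench; moves with the tray. x points level into the housing (the tray opens to -x), y along the lip, z up. Lip: 76 mm wide, 8 mm thick (outer face at x = -8 mm), 40 mm above the tray floor. Behind it a free finger pocket, 68 mm long to a 26 mm high cross wall, 70 mm wide
- narrow_b_lip (a point): top middle of the upright front lip of the other narrow tray, which is shut and stays so, on its inner (rear) face, 63 mm above the bench; moves with the tray. x points level into the housing (the tray opens to -x), y along the lip, z up. Lip: 76 mm wide, 8 mm thick (outer face at x = -8 mm), 40 mm above the tray floor. Behind it a free finger pocket, 68 mm long to a 26 mm high cross wall, 70 mm wide
- board_front (a point): middle of the front top edge of the fixed wooden board (240 deep, 460 wide, 15 mm thick) that carries three fixed grey steel housings side by side, parallel, fronts 20 mm behind this edge, 145 mm between centres, trays in any order. Housings: 200 mm deep, roof 70 mm above the bench, 130 mm wide (wide tray) or 90 mm. Tray floors are 23 mm above the bench. x points into the housings
- wide_tray (a joint): how far the wide tray is drawn out, in m: 0 = shut home against its stop, 0.110 = out at its stop. It runs stiffly, with about 2 N of friction and light damping, has no spring and stays where it is left.
- narrow_a_tray (a joint): how far the narrow tray left out is drawn out, in m: 0 = shut home against its stop, 0.110 = out at its stop. It runs stiffly, with about 2 N of friction and light damping, has no spring and stays where it is left.
- narrow_b_tray (a joint): how far the other narrow tray is drawn out, in m: 0 = shut home against its stop, 0.110 = out at its stop. It runs stiffly, with about 2 N of friction and light damping, has no spring and stays where it is left.
- wide_face: outer half of the wide tray's lip, a plate 116 x 44 mm, 4 mm thick, origin at its centre, 41 mm above the bench; x points into the housing. Not to be gripped.
- tin: small round steel tin with a brass lid, 44 mm across, 35 mm high, 120 g, standing loose in the wide tray's compartment behind the finger pocket's cross wall (under the roof and hidden until the tray comes out). Origin at the centre of its underside, 23 mm above the bench; z up.
- oil: white oil bottle, 52 mm across, 130 mm high, standing at the left side. Origin at the centre of its underside. Leave alone.
- mallet: rubber mallet with a wooden handle lying at the right side, handle along its x axis. Leave alone.
- tape: roll of black tape, 90 mm across, 24 mm high, lying flat at the left side, nearer the robot than the bottle. Origin at the centre of its underside. Leave alone.

How it is judged:
By the outcome, as a careful person would: the job done as asked, in the order asked, and still so for the second after the job is handed in, with the robot touching nothing.
It also fails if it takes over 51 s, if anything falls off the work surface, if the arm or the gripper's body presses on something with over 40 N, if the wrist force passes 120 N, or if a joint passes its speed limit or range.

## Working session

There is one attempt and no reset: what is moved stays moved. The work goes in short steps, Python scripts to look and compute and a shell command to move; the robot and the scene stay as the last step left them, time stands still between calls to the robot, and variables do not carry over. Pictures are saved under pics/ and viewed, at most 10 in all, crops included, and the job is handed in when it is done.

```bash
mkdir -p pics; python3 - <<'E'
from cell import robot
import cv2,numpy as np
s=robot.sense();print(s['t'],s['ee_pos'],np.round(s['tcp_rot'],3).tolist(),s['opening'])
for n in("top","side"):
    i=robot.read_camera(n);cv2.imwrite(f"pics/{n}0.png",i[:,:,::-1])
    c=robot.camera_info(n);print(n,c['fx'],c['cx'],c['cy'],np.round(c['camera_from_world'],3).tolist())
print(np.round(robot.camera_info("wrist")['tool_from_camera'],3).tolist())
E
```

```text
0.0 [0.1264486  0.56075038 0.40392017] [[-0.976, 0.22, -0.0], [0.22, 0.976, -0.002], [0.0, -0.002, -1.0]] 0.09102212112064412
top 449.0610666300378 325.5364152698103 202.50502756279678 [[0.002, -1.0, -0.005, -0.016], [-0.988, -0.001, -0.152, 0.576], [0.152, 0.005, -0.988, 1.368], [0.0, 0.0, 0.0, 1.0]]
side 514.4469325736355 322.6406040414787 199.28794311233568 [[0.968, -0.251, 0.01, -0.569], [-0.126, -0.519, -0.845, 0.137], [0.217, 0.817, -0.534, 1.569], [0.0, 0.0, 0.0, 1.0]]
[[0.001, -0.968, -0.252, 0.071], [1.0, 0.001, -0.0, -0.0], [0.0, -0.252, 0.968, 0.02], [0.0, 0.0, 0.0, 1.0]]
```

View pics/top0.png

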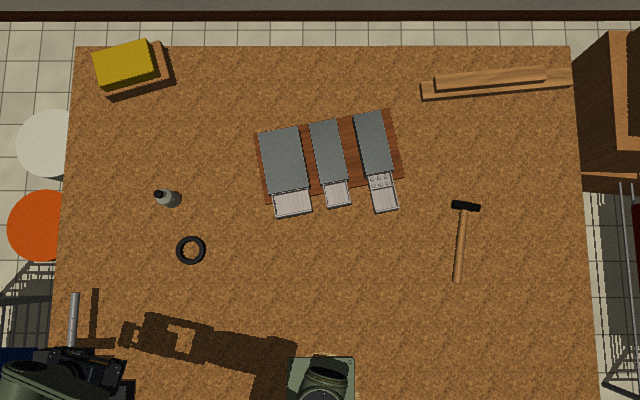

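View pics/side0.png

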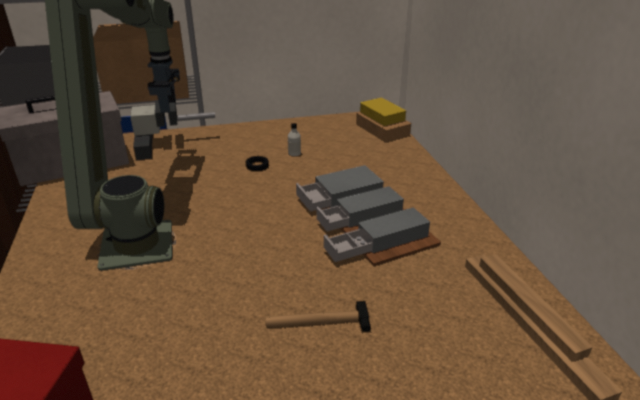

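The top view shows the wide tray at the left (lip around (293,215)), the shut narrow one in the middle (338,205) and the narrow one left out at the right (385,210). I'll enlarge this area.

```bash
python3 - <<'E'
import cv2
i=cv2.imread("pics/top0.png")[100:225,250:410];cv2.imwrite("pics/crop0.png",cv2.resize(i,None,fx=4.8,fy=4.8,interpolation=cv2.INTER_CUBIC))
E
```

```text
(no output)
```

View pics/crop0.png

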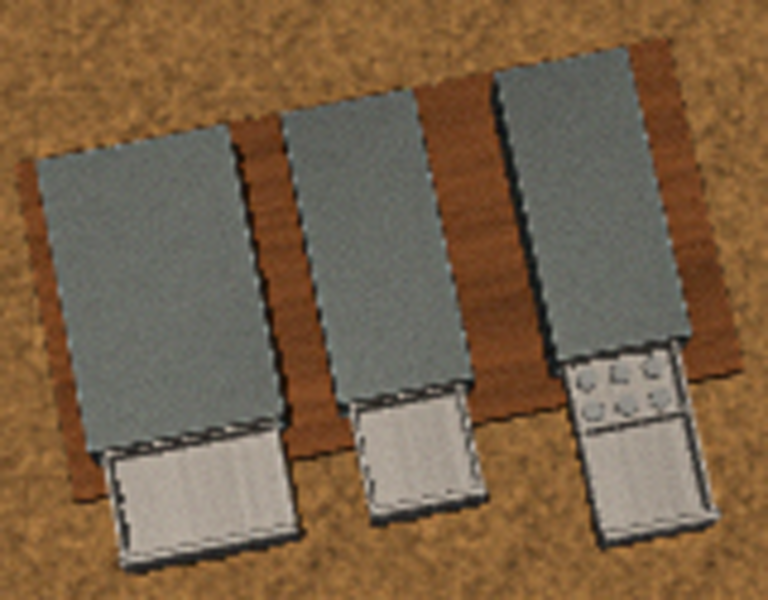

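The crop shows roof and lip corners: wide roof (38,160),(228,125),(287,425),(95,455); its lip (122,560)-(300,530); middle lip (372,515)-(487,492); right lip (603,540)-(717,515).

```bash
cat >h.py <<'E'
import numpy as np
from cell import robot
def ray(uv,z,c,T):
    """T camera_from_world; intersect the pixel's ray with the plane z"""
    d=T[:3,:3].T@np.array([(uv[0]-c['cx'])/c['fx'],(uv[1]-c['cy'])/c['fy'],1]);o=-T[:3,:3].T@T[:3,3]
    return o+d*(z-o[2])/d[2]
E
python3 - <<'E'
from h import *
c=robot.camera_info("top");T=np.array(c['camera_from_world'])
P=lambda x,y,z:ray((250+(x+.5)/4.8-.5,100+(y+.5)/4.8-.5),z,c,T)[:2]
for n,q in dict(W=[(38,160),(228,125),(287,425),(95,455)],M=[(283,113),(413,90),(472,380),(343,405)],R=[(496,72),(628,47),(690,335),(558,362)]).items():
    p=np.array([P(*a,.07) for a in q]);ax=(p[0]+p[1]-p[2]-p[3])/2
    print(n,"front",(p[2]+p[3])/2,"depth",np.linalg.norm(ax),"yaw",np.degrees(np.arctan2(ax[1],ax[0])),"w",np.linalg.norm(p[0]-p[1]),np.linalg.norm(p[2]-p[3]))
for n,q in dict(W=[(122,560),(300,530)],M=[(372,515),(487,492)],R=[(603,540),(717,515)]).items():
    p=np.array([P(*a,.063) for a in q]);d=p[0]-p[1];print(n,"lip outer",p.mean(0),"w",np.linalg.norm(d),"yaw",np.degrees(np.arctan2(-d[0],d[1])))
E
```

```text
W front [0.60761608 0.09667776] depth 0.2036373925328401 yaw 11.644926232484503 w 0.12734272886885983 0.12536475890596804
M front [ 0.63899321 -0.04316676] depth 0.20010677639755617 yaw 11.277807373221922 w 0.08743453838682198 0.08520340924500096
R front [ 0.66823087 -0.18380963] depth 0.1996454984778841 yaw 10.935189782068816 w 0.08943635519635726 0.08783805743793899
W lip outer [0.54016869 0.08343106] w 0.11615504226545743 yaw 9.72409548692862
M lip outer [ 0.56735057 -0.05738408] w 0.07582683344574218 yaw 11.485795300674846
R lip outer [ 0.55186932 -0.20586135] w 0.07551256910930429 yaw 12.500007514450363
```

```bash
python3 -m creep '[[0,0,0,0,0,-0.142,0],[0,0,0,0,0,-0.142,0],[0,0,0,0,0,-0.142,0],[-4,-3,0,0,0,0,0],[-4,-3,0,0,0,0,0],[-4,-3,0,0,0,0,0],[-4,-3,0,0,0,0,0],[-3,-3,0,0,0,0,0],[0,-4.5,0,0,0,0,0],[0,-4.5,0,0,0,0,0],[0,-4.5,0,0,0,0,0],[0,-4.5,0,0,0,0,0],[0,-4.5,0,0,0,0,0],[0,-4.5,0,0,0,0,0],[0,-4.5,0,0,0,0,0],[0,-4.5,0,0,0,0,0],[0,-4.5,0,0,0,0,0],[0,-4.5,0,0,0,0,0],[0,-4.5,0,0,0,0,0],[0,-4.5,0,0,0,0,0]]' 20
python3 -c "
from h import *
s=robot.sense();R=np.array(s['tcp_rot']);print(R.round(3).tolist(),s['joint_pos'])
print('cm',100*R.T@(np.array([.483,-.220,.38])-s['ee_pos']))"
```

```text
t: 2.1
ee_pos: [0.4523, -0.0781, 0.4046]
tcp_rot: [[-0.979, -0.203, -0.0], [-0.203, 0.979, 0.0], [0.0, 0.0, -1.0]]
force: [0.9, 0.2, -0.7]
opening: 0.0005
grip_force: 0.0
[[-0.979, -0.203, -0.0], [-0.203, 0.979, 0.0], [0.0, 0.0, -1.0]] [-1.12368045e+01  7.82185477e+00  1.03814514e+02  1.71148249e-02
  6.83773935e+01 -1.12928513e+02]
cm [ -0.1338296  -14.51969398   2.45025508]
```

```bash
python3 -m creep '[[0,-3.6,0.6,0,0,0,0],[0,-3.6,0.6,0,0,0,0],[0,-3.6,0.6,0,0,0,0],[0,-3.6,0.6,0,0,0,0],[0,0,0,0,0,0,0],[0,0,0,0,0,0,0]]'
python3 - <<'E'
from h import *
import cv2
s=robot.sense();print(s['ee_pos'],s['t']);i=robot.read_camera("wrist");np.savez("w1",p=s['ee_pos'],R=s['tcp_rot']);cv2.imwrite("pics/w1.png",i[:,:,::-1])
E
```

```text
t: 2.7
ee_pos: [0.4815, -0.2177, 0.38]
tcp_rot: [[-0.98, -0.201, -0.002], [-0.201, 0.98, 0.001], [0.001, 0.002, -1.0]]
force: [-0.2, 0.2, 0.0]
opening: 0.0003
grip_force: 0.0
[ 0.48149093 -0.21765817  0.37996712] 2.7
```

View pics/w1.png

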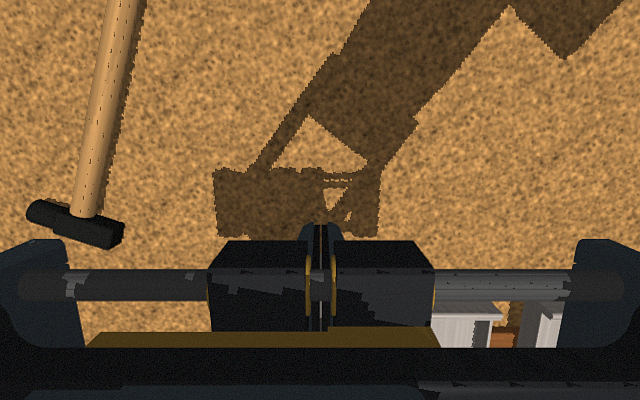

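The wrist camera looks back past the gripper: mallet at left (85,210), neighbouring tray edges at lower right (490,325). The lip itself is hidden by the gripper. The top-view estimate is good enough for the push, so I'll go down in front of the lip.

```bash
python3 -m creep '[[0,-0.3,3,0,0,0,0],[0,0,3,0,0,0,0],[0,0,3,0,0,0,0],[0,0,3,0,0,0,0],[0,0,2.5,0,0,0,0],[-1,0,0.5,0,0,0,0],[-2,0,0,0,0,0,0],[-1.5,0,0,0,0,0,0],[-1,0,0,0,0,0,0],[-1,0,0,0,0,0,0],[-0.8,0,0,0,0,0,0],[-0.7,0,0,0,0,0,0]]'
```

```text
t: 3.95
ee_pos: [0.561, -0.2037, 0.231]
tcp_rot: [[-0.979, -0.203, -0.0], [-0.203, 0.979, 0.0], [0.0, 0.0, -1.0]]
force: [-2.0, -0.2, 2.1]
opening: 0.0001
grip_force: 1.1
```

```bash
python3 -m creep '[[-0.6,0,0,0,0,0,0],[-0.6,0,0,0,0,0,0],[0,0,0,0,0,0,0]]'
```

```text
t: 4.25
ee_pos: [0.5732, -0.2014, 0.2306]
tcp_rot: [[-0.979, -0.203, 0.001], [-0.203, 0.979, 0.0], [-0.001, -0.0, -1.0]]
force: [0.1, -0.7, -1.2]
opening: 0.0004
grip_force: 0.0
```

```bash
python3 -m creep '[[-0.3,0,0,0,0,0,0],[-0.3,0,0,0,0,0,0],[-0.2,0,0,0,0,0,0]]';python3 -m creep '[[-0.2,0,0,0,0,0,0],[-0.2,0,0,0,0,0,0]]'
```

```text
t: 4.55
ee_pos: [0.5783, -0.2004, 0.2306]
tcp_rot: [[-0.979, -0.204, -0.008], [-0.204, 0.979, -0.001], [0.007, 0.001, -1.0]]
force: [-12.4, -3.5, 7.7]
opening: 0.0002
grip_force: 6.7
t: 4.75
ee_pos: [0.5798, -0.2003, 0.2307]
tcp_rot: [[-0.979, -0.205, -0.016], [-0.205, 0.979, -0.001], [0.015, 0.002, -1.0]]
force: [-21.6, -8.2, 14.4]
opening: 0.0005
grip_force: 11.6
```

The force rises to 21 N at the lip position a shut tray must have (74 mm ahead of its housing front, against 73 mm for the shut neighbour), so it's home. Next I'll back off, lift and hover over the wide tray's pocket.

```bash
python3 -m creep '[[1.2,0,0,0,0,0,0],[3,0,0,0,0,0,0],[0,0,-4,0,0,0,0],[0,0,-4,0,0,0,0],[-1.4,4.1,0,0,0,0,0],[-1.4,4.1,0,0,0,0,0],[-1.4,4.1,0,0,0,0,0],[-1.4,4.1,0,0,0,0,0],[-1.4,4.1,0,0,0,0,0],[-1.4,4.1,0,0,0,0,0],[-1.4,4,0,0,0,0,0],[0,0,0,0,0,0,0],[0,0,0,0,0,0,0]]'
python3 - <<'E'
from h import *
import cv2
s=robot.sense();print(s['ee_pos'],s['t']);i=robot.read_camera("wrist");np.savez("w2",p=s['ee_pos'],R=s['tcp_rot']);cv2.imwrite("pics/w2.png",i[:,:,::-1])
t=robot.read_camera("top")[100:225,250:410,::-1];cv2.imwrite("pics/t2.png",cv2.resize(t,None,fx=4.8,fy=4.8,interpolation=cv2.INTER_CUBIC))
E
```

```text
t: 6.05
ee_pos: [0.581, 0.0933, 0.3106]
tcp_rot: [[-0.979, -0.205, 0.001], [-0.205, 0.979, 0.0], [-0.001, 0.0, -1.0]]
force: [-0.5, 0.0, -0.7]
opening: 0.0005
grip_force: 0.0
[0.58101916 0.09332684 0.31060189] 6.05
```

View pics/w2.png

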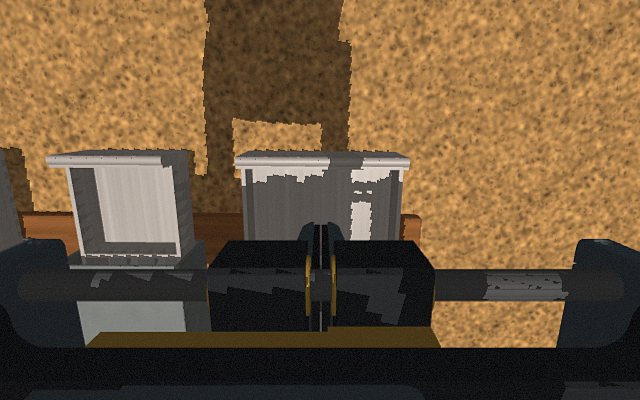

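View pics/t2.png

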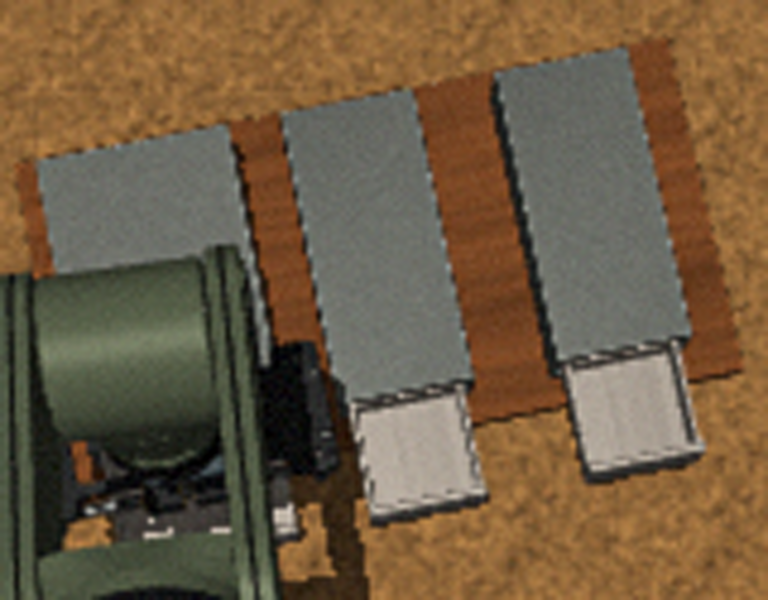

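The top crop shows the right tray now shut like the middle one, with its lip at (587,472)-(702,450). In the wrist view the wide lip's top runs from (236,155) to (410,155), with its inner edge at about row 167. I'll check that against the plan.

```bash
python3 - <<'E'
from h import *
d=np.load("w2.npz");W=np.eye(4);W[:3,:3]=d['R'];W[:3,3]=d['p'];c=robot.camera_info("wrist")
T=np.linalg.inv(W@np.array(c['tool_from_camera']))
for uv in [(236,155),(410,155),(323,155),(323,167),(238,167),(410,167)]:
    p=ray(uv,.063,c,T);print(uv,p,"tool cm",100*d['R'].T@(p-d['p']))
E
```

```text
(236, 155) [0.54784499 0.02893723 0.063     ] tool cm [ 4.58223172 -5.62376545 24.756996  ]
(410, 155) [0.52405406 0.1421112  0.063     ] tool cm [ 4.59181923  5.94098604 24.75754878]
(323, 155) [0.53594735 0.08553458 0.063     ] tool cm [ 4.58702635  0.159669   24.75727244]
(323, 167) [0.54378156 0.08719689 0.063     ] tool cm [ 3.7861661   0.16184395 24.75778402]
(238, 167) [0.55551093 0.03140708 0.063     ] tool cm [ 3.78129528 -5.53910265 24.75751161]
(410, 167) [0.53178059 0.14427856 0.063     ] tool cm [ 3.7911497   5.99479986 24.75806273]
```

```bash
python3 -m creep '[[0.3,0.2,2.5,0,0,0,0],[0,0,2.5,0,0,0,0],[0,0,2,0,0,0,0],[0,0,1.1,0,0,0,0],[0.5,0,0,0,0,0,0],[0.5,0,0,0,0,0,0],[0.3,0,0,0,0,0,0],[0.2,0,0,0,0,0,0],[0.2,0,0,0,0,0,0],[0.2,0,0,0,0,0,0],[0.2,0,0,0,0,0,0],[0.2,0,0,0,0,0,0],[0.2,0,0,0,0,0,0]]'
```

```text
t: 7.45
ee_pos: [0.5532, 0.0887, 0.2299]
tcp_rot: [[-0.979, -0.203, 0.001], [-0.203, 0.979, 0.0], [-0.001, 0.0, -1.0]]
force: [1.8, -0.8, 0.9]
opening: 0.0007
grip_force: 1.0
```

```bash
python3 -m creep '[[0.3,0,0,0,0,0,0],[0.4,0,0,0,0,0,0],[0.5,0,0,0,0,0,0],[0.6,0,0,0,0,0,0],[0.6,0,0,0,0,0,0],[0.6,0,0,0,0,0,0],[0.6,0,0,0,0,0,0],[0.6,0,0,0,0,0,0],[0.6,0,0,0,0,0,0],[0.6,0,0,0,0,0,0],[0.6,0,0,0,0,0,0],[0.6,0,0,0,0,0,0],[0.6,0,0,0,0,0,0],[0.5,0,0,0,0,0,0],[0.5,0,0,0,0,0,0],[0.4,0,0,0,0,0,0],[0.3,0,0,0,0,0,0],[0.3,0,0,0,0,0,0]]'; python3 -m creep '[[0.2,0,0,0,0,0,0],[0.2,0,0,0,0,0,0],[0.2,0,0,0,0,0,0],[0.2,0,0,0,0,0,0]]'
```

```text
t: 9.25
ee_pos: [0.4629, 0.0699, 0.2297]
tcp_rot: [[-0.979, -0.203, 0.0], [-0.203, 0.979, 0.0], [-0.0, -0.0, -1.0]]
force: [1.4, 2.0, -0.6]
opening: 0.0006
grip_force: 1.1
t: 9.65
ee_pos: [0.4551, 0.0683, 0.2297]
tcp_rot: [[-0.979, -0.203, 0.0], [-0.203, 0.979, 0.0], [-0.0, 0.0, -1.0]]
force: [1.5, 1.5, -1.0]
opening: 0.0005
grip_force: 1.0
```

```bash
python3 -m creep '[[0.2,0,0,0,0,0,0],[0.2,0,0,0,0,0,0],[0.2,0,0,0,0,0,0]]'; python3 -m creep '[[0.2,0,0,0,0,0,0],[0.2,0,0,0,0,0,0]]'
```

```text
t: 9.95
ee_pos: [0.4524, 0.0677, 0.2304]
tcp_rot: [[-0.979, -0.202, 0.012], [-0.202, 0.979, 0.002], [-0.012, -0.0, -1.0]]
force: [13.5, 5.5, -10.9]
opening: 0.0007
grip_force: 7.0
t: 10.15
ee_pos: [0.4509, 0.0673, 0.231]
tcp_rot: [[-0.979, -0.202, 0.02], [-0.202, 0.979, 0.004], [-0.021, -0.001, -1.0]]
force: [20.4, 6.9, -15.8]
opening: 0.0003
grip_force: 10.4
```

Contact to stop took 110.7 mm, with the force rising to 20 N, so the tray is fully out. I'll unload, lift straight out and move clear.

```bash
python3 -m creep '[[-0.8,0,0,0,0,0,0],[-0.8,0,0,0,0,0,0],[-0.4,0,0,0,0,0,0],[0,0,-1,0,0,0,0],[0,0,-3,0,0,0,0],[0,0,-4,0,0,0,0],[0,0,-4,0,0,0,0],[0,0,-4,0,0,0,0],[0,0,-4,0,0,0,0],[0,4,0,0,0,0,0],[0,4,0,0,0,0,0],[0,4,0,0,0,0,0],[0,4,0,0,0,0,0],[0,4,0,0,0,0,0],[0,4,0,0,0,0,0],[0,4,0,0,0,0,0],[0,0,0,0,0,0,0],[0,0,0,0,0,0,0]]'
python3 - <<'E'
from h import *
import cv2
t=robot.read_camera("top")[100:260,150:410,::-1];cv2.imwrite("pics/t3.png",cv2.resize(t,None,fx=3,fy=3,interpolation=cv2.INTER_CUBIC))
t=robot.read_camera("side")[100:350,200:460,::-1];cv2.imwrite("pics/s3.png",cv2.resize(t,None,fx=2.4,fy=2.4,interpolation=cv2.INTER_CUBIC))
E
```

```text
t: 11.95
ee_pos: [0.4075, 0.3446, 0.4298]
tcp_rot: [[-0.979, -0.205, -0.001], [-0.205, 0.979, -0.002], [0.001, -0.001, -1.0]]
force: [-0.1, 0.4, -0.5]
opening: 0.0003
grip_force: 0.0
```

View pics/t3.png

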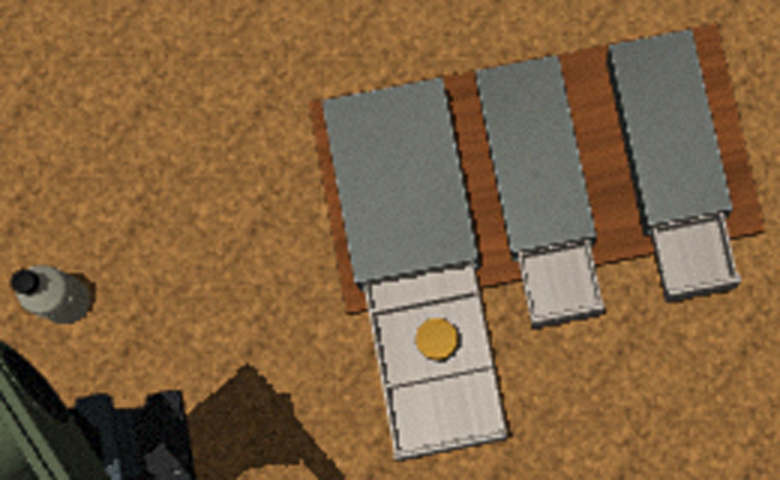

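View pics/s3.png

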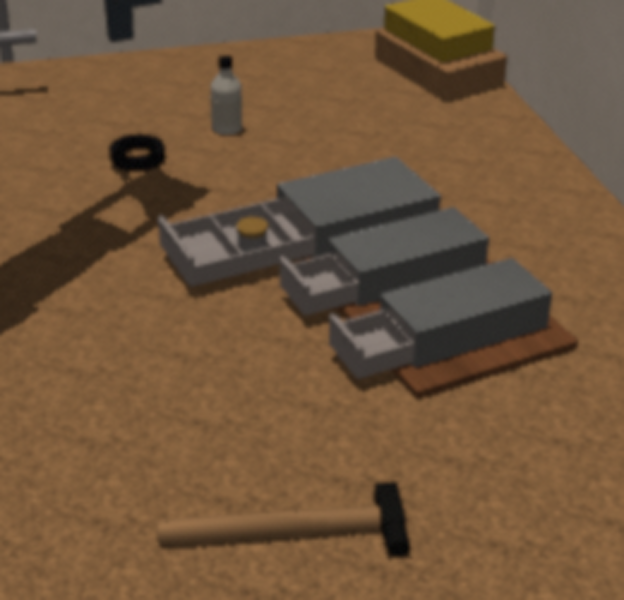

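The wide tray is out with the tin standing in its compartment at (437,338). Both narrow trays are shut, the bottle, tape and mallet are where they were, and the hand is clear.

```bash
python3 -c "
from cell import robot
print(robot.sign_off())"
```

```text
the job is handed in; nothing more can be done
None
```

I pushed the narrow tray home and drew the wide tray out 110 mm to its stop with the tin still standing; the other narrow tray is shut, the bottle, mallet and tape are unmoved, the hand is clear, and I handed the job in at about 12 s.

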